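Find the weak spring contact finger and tag it

TASK

One of the three brass spring fingers on the grey jig has gone soft. With the gripper closed, press their steel buttons gently down onto the stop screws, pausing about half a second on the stop, and judge by the force which finger takes clearly less than the other two to just reach its stop; never press with more than 20 N. Then pull that finger's red tab all the way out towards the near edge of the jig, leave the other two tabs in, and do not disturb the jar, the red tape spool or the screwdriver beside the jig.

Things in the scene. Friction and masses are not known exactly. Their poses are not given: they have to be found in the camera images.
- jig: grey test jig fixed to the bench: plate 205 (x) x 200 (y) mm, top at z = 12 mm, near edge at x = -120 mm. Origin on its underside; x points away from the robot, y to the left. Three like finger units stand on it at y = +65 (left), 0 (middle) and -65 mm (right): clamp block 34 x 30 mm, 59 mm high with screws, at x = +45..+79 mm; leaf along -x with its free tip at x = -45 mm; red tab before it
- tip_left (a point): top of the steel button (domed, 12 mm wide) on the free tip of the left leaf, 50 mm above the bench with the leaf free: press here straight down. The stop screw ends the travel after 8 mm; past that it is rigid. Until then force grows in proportion to travel: a good leaf takes 8 to 10 N to reach the stop, the weak one about half. Fixed point, does not follow the leaf
- tip_middle (a point): top of the steel button (domed, 12 mm wide) on the free tip of the middle leaf, 50 mm above the bench with the leaf free: press here straight down. The stop screw ends the travel after 8 mm; past that it is rigid. Until then force grows in proportion to travel: a good leaf takes 8 to 10 N to reach the stop, the weak one about half. Fixed point, does not follow the leaf
- tip_right (a point): top of the steel button (domed, 12 mm wide) on the free tip of the right leaf, 50 mm above the bench with the leaf free: press here straight down. The stop screw ends the travel after 8 mm; past that it is rigid. Until then force grows in proportion to travel: a good leaf takes 8 to 10 N to reach the stop, the weak one about half. Fixed point, does not follow the leaf
- tab_left (a point): centre of the grip of the left red tab when pushed in: 14 x 14 mm, 30 mm high (z = 19 to 49 mm). The tab slides along the jig's -x only (towards the robot), 25 mm to its end stop, with 1.5 N of friction, and stays where it is left. Fixed point, does not follow the tab
- tab_middle (a point): centre of the grip of the middle red tab when pushed in: 14 x 14 mm, 30 mm high (z = 19 to 49 mm). The tab slides along the jig's -x only (towards the robot), 25 mm to its end stop, with 1.5 N of friction, and stays where it is left. Fixed point, does not follow the tab
- tab_right (a point): centre of the grip of the right red tab when pushed in: 14 x 14 mm, 30 mm high (z = 19 to 49 mm). The tab slides along the jig's -x only (towards the robot), 25 mm to its end stop, with 1.5 N of friction, and stays where it is left. Fixed point, does not follow the tab
- leaf_a (a joint): bending of the leaf of unit a, rad: about 0 when free (a leaf sags by no more than 0.002 under its own weight, hidden in the noise of the reading), 0.094 on the stop; 85 mm from bending point to button. Which unit is left, middle or right differs each time
- leaf_b (a joint): bending of the leaf of unit b, rad: about 0 when free (a leaf sags by no more than 0.002 under its own weight, hidden in the noise of the reading), 0.094 on the stop; 85 mm from bending point to button. Which unit is left, middle or right differs each time
- leaf_c (a joint): bending of the leaf of unit c, rad: about 0 when free (a leaf sags by no more than 0.002 under its own weight, hidden in the noise of the reading), 0.094 on the stop; 85 mm from bending point to button. Which unit is left, middle or right differs each time
- tab_a (a joint): travel of the red tab of unit a in m: 0 pushed in, 0.025 fully pulled out towards the robot
- tab_b (a joint): travel of the red tab of unit b in m: 0 pushed in, 0.025 fully pulled out towards the robot
- tab_c (a joint): travel of the red tab of unit c in m: 0 pushed in, 0.025 fully pulled out towards the robot
- jar: small amber jar with black lid, 28 mm wide, 41 mm high, loose, left of the jig; origin at the centre of its underside; leave alone
- tape: red tape spool, 46 mm wide, 14 mm high, loose, left of the jig near its front; origin at the centre of its underside; leave alone
- driver: yellow screwdriver, 150 mm long along its y, 22 mm thick, loose, between the jig and the robot; origin under its middle; leave alone

How it is judged (in metres and radians):
On the way:
1. a leaf's tip is pressed onto its stop by the gripper and held there for 0.3 s (value of joint any of leaf_a, leaf_b, leaf_c above 0.09 rad), for 0.3 s.
At the end, for the whole second after the job is handed in: all leaves are free, the tab of the weak finger (the one that sags by more than 0.0013 rad under its own weight) is pulled out by more than 18 mm of its 25 mm, and the other two tabs are in, within 6 mm (((value of joint leaf_a above 0.0013 rad and value of joint tab_a above 0.018 m) or (value of joint leaf_b above 0.0013 rad and value of joint tab_b above 0.018 m) or (value of joint leaf_c above 0.0013 rad and value of joint tab_c above 0.018 m)) and (value of joint leaf_a above 0.0013 rad or value of joint tab_a below 0.006 m) and (value of joint leaf_b above 0.0013 rad or value of joint tab_b below 0.006 m) and (value of joint leaf_c above 0.0013 rad or value of joint tab_c below 0.006 m) and value of joint each of leaf_a, leaf_b, leaf_c below 0.005 rad); the robot touches nothing.
It fails at once if a finger's button is pressed with more than 20 N (value of joint any of leaf_a, leaf_b, leaf_c above 0.02 rad and contact force between the fingers and anything else above 20 N).
It fails at once if the jar beside the jig is moved by more than 15 mm (distance of jar from where it was at the start of the episode above 0.015 m).
It fails at once if the tape spool beside the jig is moved by more than 15 mm (distance of tape from where it was at the start of the episode above 0.015 m).
It fails at once if the screwdriver beside the jig is moved by more than 15 mm (distance of driver from where it was at the start of the episode above 0.015 m).
It also fails if it takes over 58 s, if anything falls off the work surface, if the arm or the gripper's body presses on something with over 40 N, if the wrist force passes 120 N, or if a joint passes its speed limit or range.

ROBOT

A 6-joint arm with a two-finger parallel gripper is mounted at the origin on a cart in front of the work surface, level with it; the furniture and walls round the work are solid. World frame = base frame: x ahead of the robot, y to its left, z up, the work surface at z = 0. Lengths are in mm, angles in rad, forces in N, time in s.
With the tool pointing down it reaches from about 400 to 825 mm from the base axis. Payload 7 kg.
Tool frame: the origin (TCP) lies between the finger pads; the fingertips stand tips_ahead ahead of it and the grasp point (between the pads) is the TCP (tips_ahead is the distance from the TCP to the fingertips, in mm); y points along the fingers, x is the direction in which the jaws open and shut, and the axes are right-handed (so a half turn about y gives the same grasp; the last joint's range is limited). The gripper opens to 88 mm and grips with 3 to 60 N. Pads are 19 mm wide; open, the fingers measure 130 mm over their backs; the gripper's body (78 mm by 193 mm) begins 47 mm behind the grasp point.
Start: joints at [1.52, 0.359, 0.012, 0, -1.224, -0.288], TCP at [224.348, 636.603, 245.561] pointing down, gripper open.
Joint ranges: [-3.07, 3.07], [-1.43, 2.12], [-1.02, 1.25], [-3.03, 1.67], [-3.05, -0], [-3.03, 3.03]. Speed limits (rad/s): [2.39, 2.39, 3.01, 3.14, 3.14, 3.14].

INTERFACE

Orientations are given as a unit quaternion [w, x, y, z].
In Python, from station import get_state, get_image, hand_in, tips_ahead gives the robot as it stands. The module is installed in compiled form; this text tells all that it offers.
- The arm moves only by the tool servo_tool, never from a script. Its argument "commands" is a list of rows, each a list of 4 numbers: the shift along the tool's x, y, z in cm, then the turn about the tool's y in rad. In form: [[dx, dy, dz, roll], ...]. A call has exactly 8 rows; each row is the pose to reach, as a shift and turn from the pose measured when the call began, along the tool's axes at that moment; what a row does not reach only later rows make up. A row lasts 1/8 s, in which the tool goes at most 62.5 mm and 10.7 degrees, less where a joint would pass 70% of its speed; a pose out of reach is approached as far as the arm can. A call with a gripper value outside its range is refused whole. "fingers" is the finger opening in cm, from 0 to 8.76, set as the call begins (left out, the last holds). The fingers move at their own pace and stop on an object; the grip force is fixed at half the most. Time passes only in rows, so rows that repeat a pose let the fingers close, or fill a call up. It gives the time, the measured TCP pose, the force and the opening at its end, in the units of the state.
- get_state(): the state, without advancing time (a new reading comes with each control period).
- get_image(name): name is "side" or "top" or "wrist"; returns a dict with "frame" (480x640x3 uint8, red, green, blue), "intrinsics" (3x3 intrinsics, pixels), "k1" (the pictures are not rectified: a ray, as slopes to the right and down, at radius r is drawn at 1 + k1 r^2 times it, then the intrinsics apply), "cam_to_world" (4x4, takes a point from camera to world coordinates). Camera axes: x right, y down, z forward; pixel columns grow to the right and rows downward; lengths in mm; the calibration is good to about 2 mm. A picture is of the moment at which its call begins. There is no depth.
- hand_in(): hands the job in, once; it reports no verdict.
The state is a dict: "clock": time; "joint_pos": joint angles; "joint_vel": joint speeds; "effort": joint torques, N m; "position": TCP position; "orientation": TCP orientation; "force": force on the tool from outside, world axes, zero at the start; "wrist_torque": the same for the moment, N m; "grip_width": opening from 0.0 (shut) to 1.0 (fully open).
Only numpy, scipy, OpenCV 4.12 (cv2) and the standard library are available. Lean on these libraries where they do the work, as an engineer would, in place of code of your own. Each camera call takes 0.05 s, during which the arm holds its last target.

## Working session

There is one attempt and no reset: what is moved stays moved. The work goes in short steps, Python scripts to look and compute and a tool call to move; the robot and the scene stay as the last step left them, time stands still between calls to the robot, and variables do not carry over. Pictures are saved under pics/ and viewed, and the job is handed in when it is done.

Besides the shell and the picture viewer there is one more tool, called in YAML: its name, and indented under it one key for each argument. servo_tool: Moves the arm, as the interface text tells. Its arguments: {"type":"object","properties":{"commands":{"type":"array"},"fingers":{"type":"number"}},"required":["commands"]}

```bash
mkdir -p pics; python3 - <<'E'
from station import *
import cv2
s=get_state()
for k,v in s.items(): print(k,v)
print(tips_ahead)
for n in ("top","side"):
    d=get_image(n); cv2.imwrite(f"pics/{n}0.png",d["frame"][:,:,::-1]); print(n,d["intrinsics"],d["k1"],d["cam_to_world"])
E
```

```text
clock 0.0
joint_pos [ 1.52009235e+00  3.59398527e-01  1.10775092e-02 -3.58867911e-04
 -1.22409081e+00 -2.88105188e-01]
joint_vel [ 0.00113609 -0.00159917  0.00084912  0.00099062 -0.00052535  0.00034037]
effort [-1.14636114e-03 -5.82713807e+01  2.93058622e+01  6.99699238e+00
  6.87793960e-03 -1.59854899e-04]
position [224.21098382 636.19955874 244.62167361]
orientation [-0.40806256  0.40895647 -0.57679008  0.57754026]
force [-0.53022624 -1.01646764  0.55668884]
wrist_torque [ 0.04545864  0.03763726 -0.03072807]
grip_width 1.0020202387114105
19.0
top [[445.3108074    0.         317.7630862 ]
 [  0.         445.3108074  239.71776649]
 [  0.           0.           1.        ]] 0.014077140410703024 [[ 2.46519846e-04 -9.83724658e-01  1.79682318e-01  4.12546390e+02]
 [-9.99958371e-01  1.39641547e-03  9.01701366e-03 -1.49655710e+02]
 [-9.12116985e-03 -1.79677061e-01 -9.83683363e-01  8.95784165e+02]
 [ 0.00000000e+00  0.00000000e+00  0.00000000e+00  1.00000000e+00]]
side [[501.37348921   0.         324.99635616]
 [  0.         501.37348921 227.14922207]
 [  0.           0.           1.        ]] 0.048365091653200354 [[-9.65372442e-01 -1.66959392e-01  2.00451015e-01  3.98792523e+02]
 [-2.60514669e-01  5.76578483e-01 -7.74396126e-01  5.15026521e+02]
 [ 1.37169645e-02 -7.99801109e-01 -6.00108349e-01  5.83090970e+02]
 [ 0.00000000e+00  0.00000000e+00  0.00000000e+00  1.00000000e+00]]
```

View pics/top0.png

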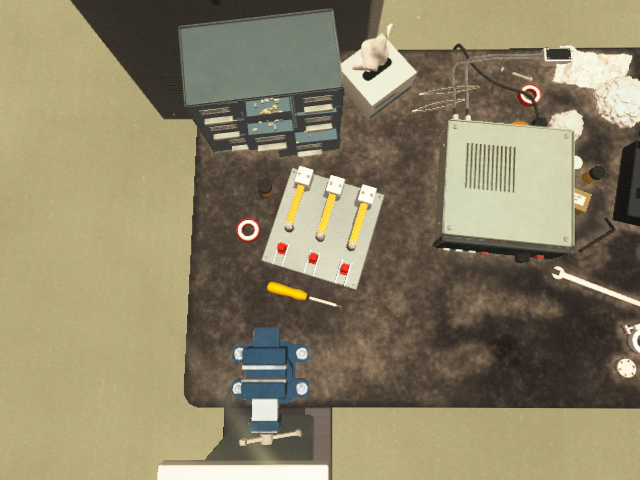

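View pics/side0.png

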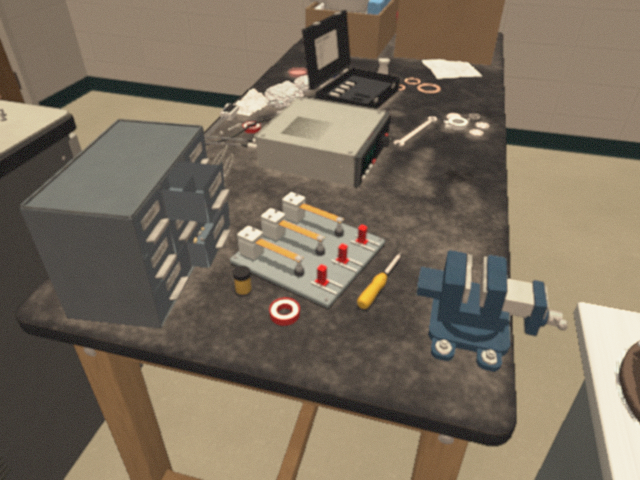

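```bash
cat > h.py <<'E'
from station import *
import numpy as np, cv2
from scipy.spatial.transform import Rotation as Ro
def ray(d,uv):
    K=d["intrinsics"]; x=np.array([(uv[0]-K[0,2])/K[0,0],(uv[1]-K[1,2])/K[1,1]])
    y=x.copy()
    for _ in range(20): y=x/(1+d["k1"]*(y@y))
    T=d["cam_to_world"]; return T[:3,3],T[:3,:3]@np.array([y[0],y[1],1])
def onz(d,uv,z):
    o,r=ray(d,uv); return o+r*(z-o[2])/r[2]
def proj(d,p):
    T=d["cam_to_world"]; q=T[:3,:3].T@(np.array(p)-T[:3,3]); s=q[:2]/q[2]; s=s*(1+d["k1"]*(s@s)); K=d["intrinsics"]
    return np.array([K[0,0]*s[0]+K[0,2],K[1,1]*s[1]+K[1,2]])
def R():
    w,x,y,z=get_state()["orientation"]; return Ro.from_quat([x,y,z,w]).as_matrix()
E
python3 - <<'E'
from h import *
print(R())
E
```

```text
[[-3.32381772e-01 -3.40152425e-04  9.43144868e-01]
 [-9.43143733e-01 -1.47322587e-03 -3.32381903e-01]
 [ 1.50252593e-03 -9.99998857e-01  1.68860796e-04]]
```

```bash
python3 - <<'E'
from h import *
t=get_image("top"); s=get_image("side")
def crop(d,x0,y0,x1,y1,f,n): cv2.imwrite(n,cv2.resize(d["frame"][y0:y1,x0:x1,::-1],None,fx=f,fy=f,interpolation=cv2.INTER_CUBIC))
crop(t,230,155,400,315,4,"pics/t1.png"); crop(s,220,180,420,330,4,"pics/s1.png")
for n,d in(("top",t),("side",s)):
    h=cv2.cvtColor(d["frame"],cv2.COLOR_RGB2HSV)
    m=(((h[...,0]<6)|(h[...,0]>174))&(h[...,1]>170)&(h[...,2]>90)).astype(np.uint8)
    k,_,st,c=cv2.connectedComponentsWithStats(m)
    for i in range(1,k):
        if st[i,4]>15: print(n,st[i],c[i], onz(d,c[i],45))
f=[np.array(get_state()["force"]) for _ in range(5)];print(f)
E
```

```text
top [526  89  10   8  30] [531.83333333  91.36666667] [ 876.173311   -580.20497259   45.        ]
top [517  93  15  13  69] [522.63768116 100.62318841] [ 855.97244871 -559.98730234   45.        ]
top [236 218  24  24  97] [247.41237113 229.8556701 ] [587.72016136  -4.50139391  45.        ]
top [278 243   9  11  79] [281.46835443 248.02531646] [551.69561983 -71.55860336  45.        ]
top [309 253   9  11  73] [312.80821918 258.04109589] [ 532.05670161 -132.31293803   45.        ]
top [533 255  10   3  25] [537.92 256.16] [ 535.36416487 -563.25655683   45.        ]
top [340 264   9  11  71] [344.15492958 268.92957746] [ 510.92634161 -192.49223663   45.        ]
side [246 129  13   4  31] [251.51612903 130.41935484] [ 847.3474122  -502.05159238   45.        ]
side [357 225  10  19 123] [362.05691057 233.91869919] [ 510.7164564  -178.32210773   45.        ]
side [337 244  11  19 125] [342.432 253.896] [ 531.14417086 -115.56355449   45.        ]
side [316 265  12  20 149] [321.70469799 275.12751678] [550.5236735  -55.53581594  45.        ]
side [278 304  14   7  44] [284.47727273 306.77272727] [584.95268399  25.78281871  45.        ]
side [271 314  28  11 126] [284.29365079 320.44444444] [576.5369031  51.2448119  45.       ]
[array([-0.22328926, -0.24346281, -0.27379369]), array([-0.22328926, -0.24346281, -0.27379369]), array([-0.22328926, -0.24346281, -0.27379369]), array([-0.22328926, -0.24346281, -0.27379369]), array([-0.22328926, -0.24346281, -0.27379369])]
```

View pics/t1.png

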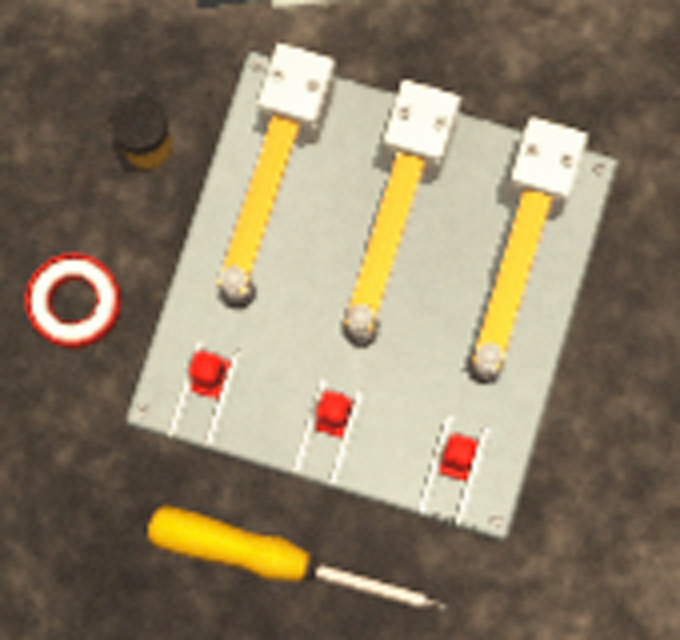

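View pics/s1.png

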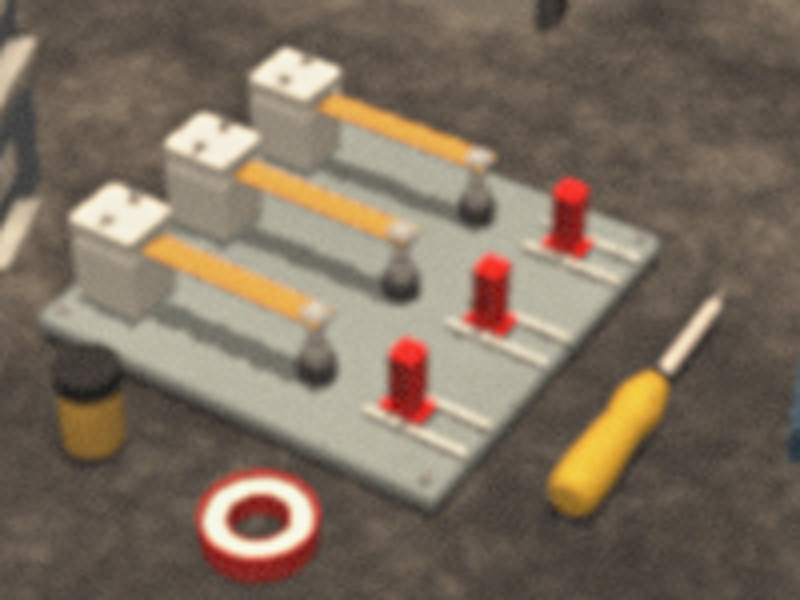

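```bash
cat > meas.py <<'E'
from h import *
t=get_image("top"); s=get_image("side")
c=lambda u,v:np.array([u/4+230,v/4+155]); e=lambda u,v:np.array([u/4+220,v/4+180])
def tri(a,b):
    o,r=ray(t,a);p,q=ray(s,b);r/=np.linalg.norm(r);q/=np.linalg.norm(q)
    k=np.linalg.lstsq(np.c_[r,-q],p-o,rcond=None)[0]; A=o+k[0]*r;B=p+k[1]*q
    return (A+B)/2,np.linalg.norm(A-B)
bt=[c(237,283),c(360,322),c(488,360)]; bs=[e(315,311),e(403,230),e(481,157)]
tt=[c(209,367),c(334,408),c(459,451)]; ts=[e(409,347),e(493,264),e(572,186)]
for a,b in zip(bt+tt,bs+ts): print(tri(a,b), onz(t,a,49.5)[:2], onz(s,b,49.5)[:2])
C=np.array([onz(t,c(*p),12)[:2] for p in [(250,52),(617,160),(506,537),(128,423)]])
S=np.array([onz(s,e(*p),12)[:2] for p in [(660,240),(432,500)]]);print("side near corners",S)
print(C, [np.linalg.norm(C[i]-C[i-1]) for i in range(4)])
L=np.array([[85,100],[85,-100],[-120,-100],[-120,100.]])
P=[C];
def fit(L,W):
    l=L-L.mean(0);w=W-W.mean(0);th=np.arctan2((l[:,0]*w[:,1]-l[:,1]*w[:,0]).sum(),(l*w).sum())
    Q=np.array([[np.cos(th),-np.sin(th)],[np.sin(th),np.cos(th)]]);o=W.mean(0)-Q@L.mean(0)
    print("fit",np.degrees(th),o,"res",np.round((W-(L@Q.T+o)),1).tolist());return Q,o
fit(L,C)
B=np.array([(onz(t,a,49.5)[:2]+onz(s,b,49.5)[:2])/2 for a,b in zip(bt,bs)])
T=np.array([(onz(t,a,49)[:2]+onz(s,b,49)[:2])/2 for a,b in zip(tt,ts)])
Q,o=fit(np.r_[L,[[-45,65],[-45,0],[-45,-65.]]],np.r_[C,B])
for y in(65,0,-65): print("tip",Q@[-45,y]+o)
print("tabs in jig",(T-o)@Q)
print("driver/jar/tape")
E
python3 meas.py
```

```text
(array([597.01654343, -85.94318994,  44.90769682]), np.float64(2.392048014507294)) [594.81385307 -86.45642936] [596.56848984 -80.95412852]
(array([ 576.59502789, -146.14416579,   46.6952215 ]), np.float64(1.2509736429901275)) [ 575.42216552 -146.22521758] [ 576.31148124 -142.76251033]
(array([ 557.33870993, -208.03165663,   46.68759876]), np.float64(0.3278963067321737)) [ 556.69414195 -207.85225065] [ 556.67539445 -204.26021278]
(array([554.1985086 , -73.15806829,  46.71791869]), np.float64(0.5693178869441076)) [553.44825216 -73.44212225] [553.68404884 -70.13182321]
(array([ 533.95599975, -133.66700191,   47.1758272 ]), np.float64(0.3690187094215219)) [ 533.4383317  -133.72747546] [ 533.55754475 -130.86925018]
(array([ 512.51523058, -193.39837713,   50.10966198]), np.float64(0.15773834536013687)) [ 512.66656013 -193.42456454] [ 512.56517105 -194.20263432]
side near corners [[ 473.27427675 -214.60823236]
 [ 531.91303085  -26.45587849]]
[[ 725.62087643  -88.99381824]
 [ 667.03986039 -277.92969876]
 [ 474.41312856 -218.09864833]
 [ 531.33372352  -29.91627058]] [np.float64(203.07056513409418), np.float64(197.8092575846596), np.float64(201.70476546458642), np.float64(196.60254683795748)]
fit -17.056706062264052 [ 616.33215841 -158.86767439] res [[-1.3, -0.8], [-1.2, 1.5], [2.1, 1.2], [0.4, -1.8]]
fit -17.164884463508567 [ 617.50279034 -158.52770393] res [[-2.6, -0.9], [-2.2, 1.2], [1.1, 0.6], [-1.0, -2.3], [2.0, -0.6], [1.4, 0.8], [1.4, 1.3]]
tip [593.69008051 -83.14232836]
tip [ 574.50711658 -145.24719045]
tip [ 555.32415266 -207.35205253]
tabs in jig [[-8.65046337e+01  6.38013694e+01]
 [-8.78217255e+01  1.38780187e-02]
 [-8.96204652e+01 -6.49741187e+01]]
driver/jar/tape
```

servo_tool:
  commands:
    - [1.5, 0, 1.6, 0]
    - [4.5, 0, 4.8, -0.01]
    - [8.3, 0, 8.8, -0.02]
    - [12.2, 0, 12.9, -0.03]
    - [16.1, 0, 17.1, -0.04]
    - [20, 0, 21.2, -0.04]
    - [23.9, 0, 25.3, -0.04]
    - [27.8, 0, 29.4, -0.04]
  fingers: 0

```text
clock: 1.3
position: [409.5, 274.0, 245.8]
orientation: [-0.42, 0.42, -0.569, 0.569]
force: [1.1, 1.0, 0.3]
grip_width: 0.153
```

```bash
cat >> h.py <<'E'
import sys
def go(p,yaw=None):
    s=get_state(); r=R(); d=r.T@(np.array(p)-s["position"])/10
    print("pos",np.round(s["position"],2),"t",round(s["clock"],2),"F",np.round(s["force"],2),"w",round(s["grip_width"],3))
    print("tool shift cm",np.round(d,2),"yaw err(roll about tool y)",round(-np.arctan2(*(r[:2,2][::-1]))+np.radians(-17.1),3)*-1)
    print("tool y world",np.round(r[:,1],4))
E
python3 -c "
from h import *
go([594.5,-83.5,110])"
```

```text
pos [409.52 274.   245.77] t 1.3 F [1.08 0.96 0.27] w 0.153
tool shift cm [28.73 13.58 28.2 ] yaw err(roll about tool y) -0.0
tool y world [ 4.e-04  2.e-04 -1.e+00]
```

servo_tool:
  commands:
    - [4, 0, 3.9, 0]
    - [8, 0, 7.8, 0]
    - [12, 0, 11.7, 0]
    - [16, 0.5, 15.7, 0]
    - [20, 1.5, 19.6, 0]
    - [24, 3, 23.5, 0]
    - [27.2, 5, 26.7, 0]
    - [28.73, 8, 28.2, 0]

```text
clock: 2.3
position: [595.1, -86.4, 165.7]
orientation: [-0.42, 0.419, -0.569, 0.57]
force: [-1.2, 0.8, 0.1]
grip_width: 0.006
```

```bash
python3 -c "
from h import *
go([594.5,-83.5,75])"
```

```text
pos [595.08 -86.44 165.75] t 2.3 F [-1.17  0.77  0.06] w 0.006
tool shift cm [-0.26  9.07 -0.16] yaw err(roll about tool y) -0.003
tool y world [ 2.2e-03  1.0e-04 -1.0e+00]
```

servo_tool:
  commands:
    - [-0.1, 2, -0.1, 0]
    - [-0.26, 5, -0.16, 0]
    - [-0.26, 7.5, -0.16, 0]
    - [-0.26, 8.6, -0.16, 0]
    - [-0.26, 9.0, -0.16, 0]
    - [-0.26, 9.0, -0.16, 0]
    - [-0.26, 9.0, -0.16, 0]
    - [-0.26, 9.0, -0.16, 0]

```text
clock: 3.3
position: [594.9, -83.4, 76.5]
orientation: [-0.42, 0.418, -0.569, 0.57]
force: [-0.3, 1.0, -0.7]
grip_width: 0.005
```

```bash
python3 -c "
from h import *
go([594.5,-83.5,65])
t=get_image('top'); s=get_image('side');w=get_image('wrist')
print(get_state()['position'],get_state()['force'])
f=lambda d,x0,y0,x1,y1:cv2.resize(d['frame'][y0:y1,x0:x1,::-1],(400,300),interpolation=cv2.INTER_CUBIC)
cv2.imwrite('pics/p1.png',np.vstack([np.hstack([f(t,230,170,390,290),f(s,240,190,400,310)]),np.hstack([f(w,0,0,640,480),f(s,0,0,640,480)])]))
"
```

```text
pos [594.86 -83.4   76.45] t 3.3 F [-0.27  1.05 -0.67] w 0.005
tool shift cm [ 0.02  1.15 -0.04] yaw err(roll about tool y) -0.002
tool y world [ 3.3e-03  3.0e-04 -1.0e+00]
[594.63354665 -83.43744734  76.06509023] [-0.20961141 -0.42028938 -0.39104168]
```

View pics/p1.png

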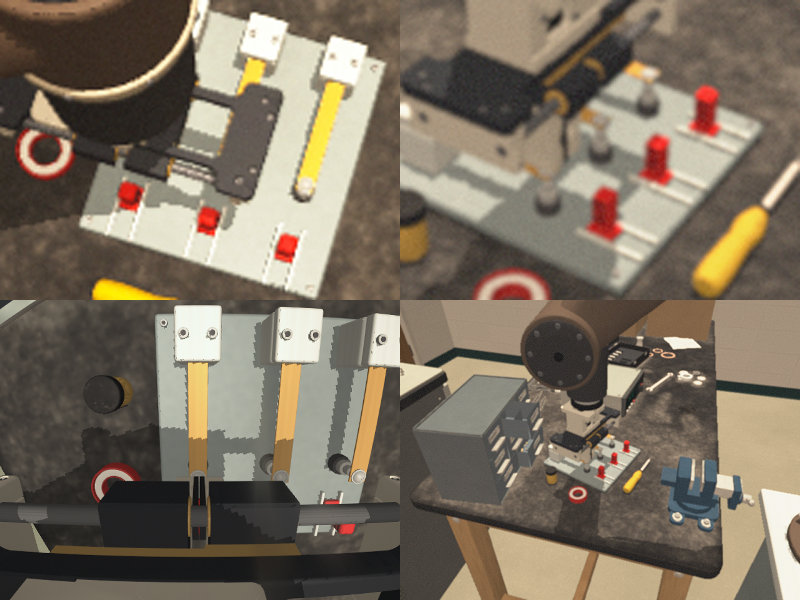

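The gripper is closed, its tips centred over the left button (wrist view around col 198), jar and tape clear.

servo_tool:
  commands:
    - [0, 0.4, 0, 0]
    - [0, 0.7, 0, 0]
    - [0, 0.9, 0, 0]
    - [0, 1.0, 0, 0]
    - [0, 1.1, 0, 0]
    - [0, 1.2, 0, 0]
    - [0, 1.2, 0, 0]
    - [0, 1.2, 0, 0]

```text
clock: 4.45
position: [594.6, -83.4, 64.2]
orientation: [-0.42, 0.419, -0.569, 0.57]
force: [-2.2, 0.6, 5.3]
grip_width: 0.009
```

```bash
python3 -c "
from h import *
go([594.5,-83.5,61])"
```

```text
pos [594.61 -83.43  64.25] t 4.45 F [-2.19  0.62  5.29] w 0.009
tool shift cm [ 0.01  0.32 -0.01] yaw err(roll about tool y) -0.003
tool y world [ 2.7e-03  2.0e-04 -1.0e+00]
```

servo_tool:
  commands:
    - [0, 0.1, 0, 0]
    - [0, 0.18, 0, 0]
    - [0, 0.24, 0, 0]
    - [0, 0.27, 0, 0]
    - [0, 0.27, 0, 0]
    - [0, 0.27, 0, 0]
    - [0, 0.27, 0, 0]
    - [0, 0.27, 0, 0]

```text
clock: 5.45
position: [594.7, -83.4, 62.0]
orientation: [-0.42, 0.419, -0.569, 0.57]
force: [-3.9, 1.4, 7.4]
grip_width: 0.004
```

```bash
python3 -c "
from h import *
go([594.5,-83.5,61])"
```

```text
pos [594.66 -83.41  62.04] t 5.45 F [-3.87  1.38  7.41] w 0.004
tool shift cm [ 0.01  0.1  -0.01] yaw err(roll about tool y) -0.002
tool y world [ 3.e-03  1.e-04 -1.e+00]
```

servo_tool:
  commands:
    - [0, 0.05, 0, 0]
    - [0, 0.08, 0, 0]
    - [0, 0.1, 0, 0]
    - [0, 0.12, 0, 0]
    - [0, 0.12, 0, 0]
    - [0, 0.12, 0, 0]
    - [0, 0.12, 0, 0]
    - [0, 0.12, 0, 0]

```text
clock: 6.45
position: [594.7, -83.4, 61.4]
orientation: [-0.42, 0.419, -0.569, 0.57]
force: [-3.5, 2.1, 8.4]
grip_width: 0.002
```

```bash
python3 -c "
from h import *
go([594.5,-83.5,61])
get_image('side');go([594.5,-83.5,61]);get_image('side');go([594.5,-83.5,61])"
```

```text
pos [594.66 -83.43  61.37] t 6.45 F [-3.48  2.05  8.39] w 0.002
tool shift cm [ 0.01  0.04 -0.01] yaw err(roll about tool y) -0.002
tool y world [ 3.2e-03  1.0e-04 -1.0e+00]
pos [594.63 -83.43  61.36] t 6.5 F [-3.04  1.31  7.6 ] w 0.006
tool shift cm [ 0.01  0.04 -0.01] yaw err(roll about tool y) -0.002
tool y world [ 3.2e-03  1.0e-04 -1.0e+00]
pos [594.65 -83.44  61.39] t 6.55 F [-2.82  0.99  8.42] w 0.007
tool shift cm [ 0.01  0.04 -0.01] yaw err(roll about tool y) -0.002
tool y world [ 3.2e-03  1.0e-04 -1.0e+00]
```

servo_tool:
  commands:
    - [0, 0.06, 0, 0]
    - [0, 0.07, 0, 0]
    - [0, 0.08, 0, 0]
    - [0, 0.09, 0, 0]
    - [0, 0.1, 0, 0]
    - [0, 0.1, 0, 0]
    - [0, 0.1, 0, 0]
    - [0, 0.1, 0, 0]

```text
clock: 7.55
position: [594.7, -83.4, 61.0]
orientation: [-0.421, 0.419, -0.568, 0.57]
force: [-3.6, 1.6, 7.7]
grip_width: 0.008
```

```bash
python3 -c "
from h import *
go([575.3,-145.5,75])
get_image('side');go([575.3,-145.5,75])"
```

```text
pos [594.68 -83.43  60.99] t 7.55 F [-3.62  1.58  7.68] w 0.008
tool shift cm [ 6.5  -1.41 -0.01] yaw err(roll about tool y) -0.002
tool y world [ 0.0035  0.     -1.    ]
pos [594.68 -83.41  61.  ] t 7.6 F [-3.62  1.15  8.76] w 0.006
tool shift cm [ 6.5  -1.41 -0.01] yaw err(roll about tool y) -0.002
tool y world [ 0.0035  0.     -1.    ]
```

servo_tool:
  commands:
    - [0, 0.05, 0, 0]
    - [0, 0.06, 0, 0]
    - [0, 0.07, 0, 0]
    - [0, 0.08, 0, 0]
    - [0, 0.08, 0, 0]
    - [0, 0.08, 0, 0]
    - [0, 0.08, 0, 0]
    - [0, 0.08, 0, 0]

```text
clock: 8.6
position: [594.7, -83.4, 60.8]
orientation: [-0.421, 0.419, -0.568, 0.57]
force: [-3.5, 1.6, 8.6]
grip_width: 0.006
```

```bash
python3 -c "
from h import *
go([575.3,-145.5,75])
get_image('side');go([575.3,-145.5,75])"
```

```text
pos [594.69 -83.43  60.81] t 8.6 F [-3.52  1.58  8.63] w 0.006
tool shift cm [ 6.5  -1.43 -0.01] yaw err(roll about tool y) -0.002
tool y world [ 0.0038 -0.     -1.    ]
pos [594.65 -83.43  60.82] t 8.65 F [-4.02  1.66  9.16] w 0.001
tool shift cm [ 6.5  -1.42 -0.01] yaw err(roll about tool y) -0.002
tool y world [ 3.8e-03 -1.0e-04 -1.0e+00]
```

servo_tool:
  commands:
    - [0, 0.06, 0, 0]
    - [0, 0.08, 0, 0]
    - [0, 0.09, 0, 0]
    - [0, 0.1, 0, 0]
    - [0, 0.1, 0, 0]
    - [0, 0.1, 0, 0]
    - [0, 0.1, 0, 0]
    - [0, 0.1, 0, 0]

```text
clock: 9.65
position: [594.7, -83.4, 60.6]
orientation: [-0.421, 0.419, -0.568, 0.57]
force: [-4.4, 0.7, 9.3]
grip_width: 0.009
```

```bash
python3 -c "
from h import *
go([575.3,-145.5,75])
get_image('side');go([575.3,-145.5,75])"
```

```text
pos [594.68 -83.45  60.55] t 9.65 F [-4.42  0.75  9.31] w 0.009
tool shift cm [ 6.5  -1.45 -0.01] yaw err(roll about tool y) -0.002
tool y world [ 4.1e-03 -1.0e-04 -1.0e+00]
pos [594.7  -83.44  60.55] t 9.7 F [-4.03  0.97  9.63] w 0.004
tool shift cm [ 6.5  -1.45 -0.01] yaw err(roll about tool y) -0.002
tool y world [ 4.1e-03 -1.0e-04 -1.0e+00]
```

servo_tool:
  commands:
    - [0, 0.09, 0, 0]
    - [0, 0.1, 0, 0]
    - [0, 0.11, 0, 0]
    - [0, 0.12, 0, 0]
    - [0, 0.13, 0, 0]
    - [0, 0.14, 0, 0]
    - [0, 0.14, 0, 0]
    - [0, 0.14, 0, 0]

```text
clock: 10.7
position: [594.7, -83.4, 60.3]
orientation: [-0.421, 0.418, -0.568, 0.57]
force: [-4.8, 1.5, 12.8]
grip_width: 0.005
```

```bash
python3 -c "
from h import *
go([575.3,-145.5,75])
get_image('side');go([575.3,-145.5,75])"
```

```text
pos [594.72 -83.43  60.32] t 10.7 F [-4.83  1.49 12.76] w 0.005
tool shift cm [ 6.5  -1.48 -0.02] yaw err(roll about tool y) -0.001
tool y world [ 4.6e-03 -3.0e-04 -1.0e+00]
pos [594.74 -83.44  60.34] t 10.75 F [-5.83  1.78 12.54] w 0.001
tool shift cm [ 6.5  -1.47 -0.02] yaw err(roll about tool y) -0.001
tool y world [ 4.7e-03 -3.0e-04 -1.0e+00]
```

Left reaches its stop at TCP z≈60.5 with about 9.3 N (then a sharp rise to 12.8 N). Now the middle.

servo_tool:
  commands:
    - [0, -0.8, 0, 0]
    - [0, -1.7, 0, 0]
    - [2.0, -1.7, 0, 0]
    - [4.5, -1.7, 0, 0]
    - [6.2, -1.6, 0, 0]
    - [6.5, -1.2, 0, 0]
    - [6.5, -0.9, 0, 0]
    - [6.5, -0.9, 0, 0]

```text
clock: 11.75
position: [575.4, -145.3, 68.8]
orientation: [-0.421, 0.419, -0.568, 0.57]
force: [-1.1, 0.1, 0.9]
grip_width: 0.005
```

```bash
python3 -c "
from h import *
go([575.3,-145.5,62])"
```

```text
pos [ 575.45 -145.25   68.81] t 11.75 F [-1.13  0.14  0.87] w 0.005
tool shift cm [ 0.03  0.68 -0.01] yaw err(roll about tool y) -0.001
tool y world [ 3.9e-03 -3.0e-04 -1.0e+00]
```

Go to about z=61.5.

servo_tool:
  commands:
    - [0, 0.2, 0, 0]
    - [0, 0.4, 0, 0]
    - [0, 0.55, 0, 0]
    - [0, 0.65, 0, 0]
    - [0, 0.72, 0, 0]
    - [0, 0.75, 0, 0]
    - [0, 0.75, 0, 0]
    - [0, 0.75, 0, 0]

```text
clock: 12.75
position: [575.7, -145.2, 61.4]
orientation: [-0.421, 0.419, -0.568, 0.57]
force: [0.2, 0.9, 4.4]
grip_width: 0.004
```

```bash
python3 -c "
from h import *
go([575.3,-145.5,62])
get_image('side');go([575.3,-145.5,60.5])"
```

```text
pos [ 575.67 -145.2    61.42] t 12.75 F [0.2  0.88 4.38] w 0.004
tool shift cm [ 0.04 -0.06 -0.03] yaw err(roll about tool y) -0.001
tool y world [ 4.4e-03 -3.0e-04 -1.0e+00]
pos [ 575.68 -145.21   61.43] t 12.8 F [0.25 0.52 3.51] w 0.005
tool shift cm [ 0.04  0.09 -0.03] yaw err(roll about tool y) -0.001
tool y world [ 4.4e-03 -3.0e-04 -1.0e+00]
```

servo_tool:
  commands:
    - [0, 0.06, 0, 0]
    - [0, 0.09, 0, 0]
    - [0, 0.12, 0, 0]
    - [0, 0.14, 0, 0]
    - [0, 0.15, 0, 0]
    - [0, 0.15, 0, 0]
    - [0, 0.15, 0, 0]
    - [0, 0.15, 0, 0]

```text
clock: 13.8
position: [575.8, -145.2, 60.5]
orientation: [-0.421, 0.419, -0.568, 0.57]
force: [-2.3, 2.2, 8.5]
grip_width: 0.002
```

```bash
python3 -c "
from h import *
go([575.3,-145.5,62])
get_image('side');go([556,-207.5,70])"
```

```text
pos [ 575.78 -145.22   60.5 ] t 13.8 F [-2.33  2.16  8.46] w 0.002
tool shift cm [ 0.04 -0.15 -0.04] yaw err(roll about tool y) -0.001
tool y world [ 4.7e-03 -4.0e-04 -1.0e+00]
pos [ 575.78 -145.23   60.49] t 13.85 F [-2.53  1.78  8.8 ] w 0.004
tool shift cm [ 6.53 -0.96 -0.05] yaw err(roll about tool y) -0.001
tool y world [ 4.7e-03 -4.0e-04 -1.0e+00]
```

Middle: ~4 N at 61.4, then a jump on the stop. Now the right one.

servo_tool:
  commands:
    - [0, -0.8, 0, 0]
    - [0, -1.7, 0, 0]
    - [2.0, -1.7, 0, 0]
    - [4.5, -1.7, 0, 0]
    - [6.2, -1.6, 0, 0]
    - [6.53, -1.2, -0.05, 0]
    - [6.53, -0.9, -0.05, 0]
    - [6.53, -0.9, -0.05, 0]

```text
clock: 14.85
position: [555.9, -207.2, 69.0]
orientation: [-0.421, 0.419, -0.568, 0.57]
force: [0.1, 0.4, -0.1]
grip_width: 0.005
```

servo_tool:
  commands:
    - [0, 0.2, 0, 0]
    - [0, 0.4, 0, 0]
    - [0, 0.55, 0, 0]
    - [0, 0.65, 0, 0]
    - [0, 0.7, 0, 0]
    - [0, 0.72, 0, 0]
    - [0, 0.72, 0, 0]
    - [0, 0.72, 0, 0]

```text
clock: 15.85
position: [556.2, -207.1, 62.4]
orientation: [-0.421, 0.419, -0.568, 0.57]
force: [-1.4, 1.0, 5.7]
grip_width: 0.006
```

```bash
python3 -c "
from h import *
go([556,-207.5,62])
get_image('side');go([556,-207.5,60.5])"
```

```text
pos [ 556.2  -207.1    62.36] t 15.85 F [-1.44  1.04  5.68] w 0.006
tool shift cm [ 0.04  0.04 -0.01] yaw err(roll about tool y) -0.0
tool y world [ 4.7e-03 -5.0e-04 -1.0e+00]
pos [ 556.18 -207.1    62.33] t 15.9 F [-1.47  0.53  5.57] w 0.005
tool shift cm [ 0.04  0.18 -0.01] yaw err(roll about tool y) -0.0
tool y world [ 4.6e-03 -5.0e-04 -1.0e+00]
```

servo_tool:
  commands:
    - [0, 0.08, 0, 0]
    - [0, 0.12, 0, 0]
    - [0, 0.15, 0, 0]
    - [0, 0.17, 0, 0]
    - [0, 0.18, 0, 0]
    - [0, 0.18, 0, 0]
    - [0, 0.18, 0, 0]
    - [0, 0.18, 0, 0]

```text
clock: 16.9
position: [556.2, -207.1, 61.1]
orientation: [-0.421, 0.419, -0.568, 0.57]
force: [-3.0, 1.1, 6.6]
grip_width: 0.003
```

```bash
python3 -c "
from h import *
go([556,-207.5,60.5])
get_image('side');go([556,-207.5,60.5])"
```

```text
pos [ 556.24 -207.06   61.12] t 16.9 F [-3.04  1.1   6.58] w 0.003
tool shift cm [ 0.05  0.06 -0.01] yaw err(roll about tool y) 0.0
tool y world [ 5.e-03 -6.e-04 -1.e+00]
pos [ 556.27 -207.05   61.12] t 16.95 F [-2.61  0.21  8.54] w 0.004
tool shift cm [ 0.05  0.06 -0.01] yaw err(roll about tool y) 0.0
tool y world [ 5.e-03 -6.e-04 -1.e+00]
```

servo_tool:
  commands:
    - [0, 0.06, 0, 0]
    - [0, 0.08, 0, 0]
    - [0, 0.1, 0, 0]
    - [0, 0.12, 0, 0]
    - [0, 0.13, 0, 0]
    - [0, 0.13, 0, 0]
    - [0, 0.13, 0, 0]
    - [0, 0.13, 0, 0]

```text
clock: 17.95
position: [556.3, -207.1, 60.6]
orientation: [-0.422, 0.419, -0.567, 0.57]
force: [-3.6, 0.6, 8.6]
grip_width: 0.001
```

```bash
python3 -c "
from h import *
go([556,-207.5,60.5])
get_image('side');go([533.5,-132.3,110])"
```

```text
pos [ 556.27 -207.06   60.56] t 17.95 F [-3.58  0.62  8.6 ] w 0.001
tool shift cm [ 0.05  0.01 -0.01] yaw err(roll about tool y) 0.0
tool y world [ 5.3e-03 -8.0e-04 -1.0e+00]
pos [ 556.31 -207.06   60.58] t 18.0 F [-2.25  0.83  8.79] w 0.004
tool shift cm [-6.48 -4.96 -4.35] yaw err(roll about tool y) 0.001
tool y world [ 5.4e-03 -8.0e-04 -1.0e+00]
```

Right ~8.5 N, left ~9.3 N, middle ~4.5 N: middle is weak. Lift and go above its tab.

servo_tool:
  commands:
    - [0, -1, 0, 0]
    - [0, -3, 0, 0]
    - [-1, -4.9, -0.7, 0]
    - [-3.5, -5, -2.4, 0]
    - [-5.5, -5, -3.7, 0]
    - [-6.48, -5, -4.35, 0]
    - [-6.48, -5, -4.35, 0]
    - [-6.48, -5, -4.35, 0]
  fingers: 3.4

```text
clock: 19.0
position: [533.7, -132.5, 110.5]
orientation: [-0.422, 0.419, -0.567, 0.57]
force: [0.3, -0.9, -0.7]
grip_width: 0.383
```

```bash
python3 -c "
from h import *
go([533.5,-132.3,54])
t=get_image('top'); s=get_image('side');w=get_image('wrist')
f=lambda d,x0,y0,x1,y1:cv2.resize(d['frame'][y0:y1,x0:x1,::-1],(400,300),interpolation=cv2.INTER_CUBIC)
cv2.imwrite('pics/p2.png',np.vstack([np.hstack([f(t,230,190,390,310),f(s,260,190,420,310)]),np.hstack([f(w,0,0,640,480),f(s,0,0,640,480)])]))
"
```

```text
pos [ 533.71 -132.51  110.5 ] t 19.0 F [ 0.33 -0.95 -0.66] w 0.383
tool shift cm [-0.01  5.65 -0.06] yaw err(roll about tool y) 0.001
tool y world [ 5.5e-03 -8.0e-04 -1.0e+00]
```

View pics/p2.png

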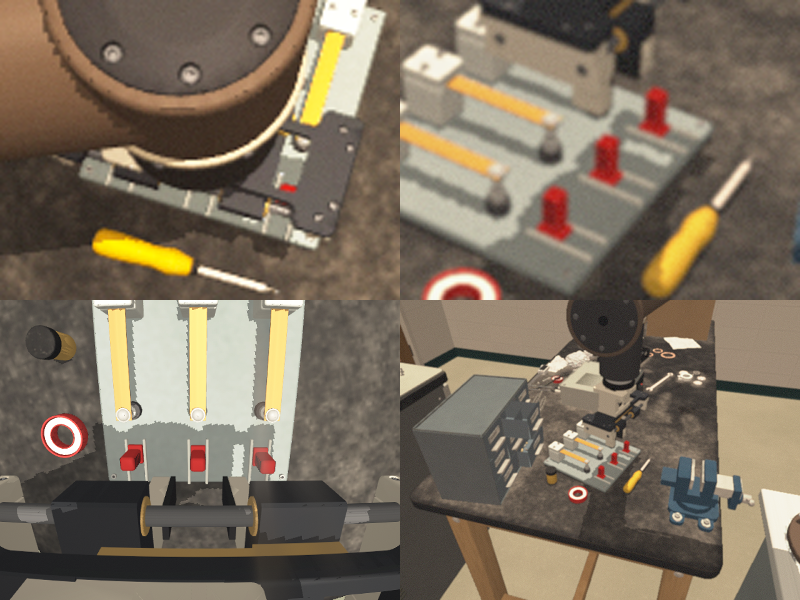

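servo_tool:
  commands:
    - [0, 1, 0, 0]
    - [0, 2.5, -0.05, 0]
    - [0, 4, -0.05, 0]
    - [0, 5.2, -0.05, 0]
    - [0, 6, -0.05, 0]
    - [0, 6.2, -0.05, 0]
    - [0, 6.2, -0.05, 0]
    - [0, 6.2, -0.05, 0]

```text
clock: 20.15
position: [533.7, -132.7, 48.7]
orientation: [-0.422, 0.419, -0.567, 0.57]
force: [-0.2, -0.5, 1.2]
grip_width: 0.387
```

servo_tool:
  commands:
    - [0, 0, 0, 0]
    - [0, 0, 0, 0]
    - [0, 0, 0, 0]
    - [0, 0, 0, 0]
    - [0, 0, 0, 0]
    - [0, 0, 0, 0]
    - [0, 0, 0, 0]
    - [0, 0, 0, 0]
  fingers: 0.6

```text
clock: 21.15
position: [534.5, -132.1, 49.0]
orientation: [-0.422, 0.418, -0.567, 0.57]
force: [0.5, 5.5, 1.8]
grip_width: 0.155
```

```bash
python3 -c "
from h import *
go([533.5-25*.956,-132.3+25*.294,48.5])
"
```

```text
pos [ 534.52 -132.07   49.01] t 21.15 F [0.49 5.54 1.82] w 0.155
tool shift cm [ 0.05  0.03 -2.59] yaw err(roll about tool y) 0.0
tool y world [ 7.6e-03 -2.0e-04 -1.0e+00]
```

servo_tool:
  commands:
    - [0, 0, -0.3, 0]
    - [0, 0, -0.8, 0]
    - [0, 0, -1.3, 0]
    - [0, 0, -1.8, 0]
    - [0, 0, -2.2, 0]
    - [0, 0, -2.45, 0]
    - [0, 0, -2.5, 0]
    - [0, 0, -2.5, 0]

```text
clock: 22.15
position: [511.0, -124.7, 49.0]
orientation: [-0.422, 0.418, -0.567, 0.57]
force: [3.4, 2.4, 1.5]
grip_width: 0.157
```

```bash
python3 -c "
from h import *
go([533.5-25*.956,-132.3+25*.294,48.5])
"
```

```text
pos [ 510.97 -124.68   48.97] t 22.15 F [3.36 2.43 1.47] w 0.157
tool shift cm [ 0.07  0.05 -0.12] yaw err(roll about tool y) 0.0
tool y world [ 8.1e-03 -2.0e-04 -1.0e+00]
```

servo_tool:
  commands:
    - [0, 0, 0, 0]
    - [0, 0, 0, 0]
    - [0, 0, 0, 0]
    - [0, 0, 0, 0]
    - [0, 0, 0, 0]
    - [0, 0, 0, 0]
    - [0, 0, 0, 0]
    - [0, 0, 0, 0]
  fingers: 3.4

```text
clock: 23.15
position: [511.0, -124.7, 49.0]
orientation: [-0.422, 0.418, -0.567, 0.57]
force: [0.1, -0.4, 0.3]
grip_width: 0.393
```

servo_tool:
  commands:
    - [0, -0.8, 0, 0]
    - [0, -2.5, 0, 0]
    - [0, -5, 0, 0]
    - [0, -8, 0, 0]
    - [0, -11, 0, 0]
    - [0, -14, 0, 0]
    - [0, -15, 0, 0]
    - [0, -15, 0, 0]

```text
clock: 24.15
position: [509.9, -124.5, 199.5]
orientation: [-0.423, 0.417, -0.567, 0.571]
force: [-0.1, 0.1, 0.3]
grip_width: 0.384
```

servo_tool:
  commands:
    - [-2, 0, -1, 0]
    - [-6, 0, -3, 0]
    - [-11, 0, -5, 0]
    - [-16, 0, -7, 0]
    - [-20, 0, -8, 0]
    - [-23, 0, -8, 0]
    - [-24, 0, -8, 0]
    - [-24, 0, -8, 0]

```text
clock: 25.15
position: [503.5, 128.2, 198.4]
orientation: [-0.422, 0.418, -0.567, 0.571]
force: [0.7, -0.3, -1.2]
grip_width: 0.389
```

```bash
python3 -c "
from h import *
go([510,-125,200])
t=get_image('top'); s=get_image('side')
f=lambda d,x0,y0,x1,y1:cv2.resize(d['frame'][y0:y1,x0:x1,::-1],(400,300),interpolation=cv2.INTER_CUBIC)
cv2.imwrite('pics/p3.png',np.hstack([f(t,230,165,410,300),f(s,220,190,420,340)]))
"
```

```text
pos [503.48 128.23 198.41] t 25.15 F [ 0.67 -0.29 -1.21] w 0.389
tool shift cm [24.02 -0.13  8.05] yaw err(roll about tool y) 0.001
tool y world [ 0.0076 -0.001  -1.    ]
```

View pics/p3.png

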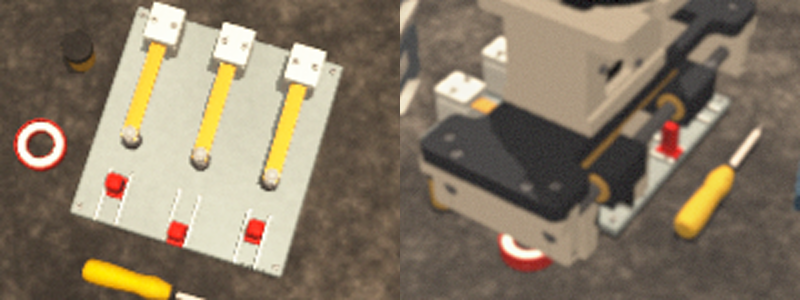

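The middle tab (crop 177,233) is pulled to the near edge; the left (115,184) and right (255,231) tabs are in place. The jar, spool and driver look unmoved. I'll check the numbers, then hand in.

```bash
python3 - <<'E'
from h import *
d=get_image("top")
h=cv2.cvtColor(d["frame"],cv2.COLOR_RGB2HSV)
m=(((h[...,0]<6)|(h[...,0]>174))&(h[...,1]>170)&(h[...,2]>90)).astype(np.uint8)
k,_,st,c=cv2.connectedComponentsWithStats(m)
for i in range(1,k):
    if st[i,4]>15 and c[i][0]<400: print(c[i], onz(d,c[i],45))
print(hand_in())
E
```

```text
[247.28723404 229.89361702] [587.64491891  -4.25905629  45.        ]
[281.43589744 248.        ] [551.74537936 -71.49495592  45.        ]
[309.1369863  270.12328767] [ 508.67797939 -125.32157408   45.        ]
[344.15492958 268.92957746] [ 510.92634161 -192.49223663   45.        ]
the job is handed in; nothing more can be done
None
```

The middle finger is the soft one. I pulled its red tab out and handed the job in at about 25 s of the 58 s; the hand-in gave no verdict.

| Finger | Force to just reach its stop | Verdict |
|---|---|---|
| Left | about 9.3 N | good |
| Middle | about 4 N at TCP z = 61.4 mm, just above the stop; about 4.5 N estimated at it | weak |
| Right | about 8.5 N | good |

- **Pressing force:** the highest reading was about 13 N, on the left stop. Force was only read about once a second, so a brief peak in between would not show.
- **Right stop:** the left and middle forces jumped at the stop. The right one did not, so I judged it to be on its stop from the height, TCP z ≈ 60.6 mm, the same as the others.
- **Tabs:** the last top picture shows the middle tab moved about 24.4 mm. The left and right tabs moved less than 0.1 mm.
- **Surroundings:** the tape spool moved less than 0.3 mm. The jar and screwdriver look unmoved, but I judged those by eye only.
- **Robot:** the gripper was clear of everything when I handed in.

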